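# Scoop wooden balls from a tote, using its corner as backstop

## Task

First take the block of wax out of the blue tote and put it down on the bench. Then fill the hand scoop with at least three wooden balls by running it against a far corner of the tote, never gripping a ball with the fingers, lift it clear of the tote and tip the balls into the open brown box; balls not tipped into that box must stay in the tote. Finally put the empty scoop down flat on the bench beside the tote and the box, and leave the other things on the bench where they are.

Things in the scene. Friction and masses are not known exactly. Their poses are not given: they have to be found in the camera images.
- tote: Blue open parts tote, fixed, long along its own x: outside 292 (x) x 168 (y) x 55 high; walls and floor 6 thick, so inside 280 x 156 and 49 deep. Origin: centre of its underside; z up. The five balls start in its +x half (away from the robot), the wax block in its -x half. Its two +x corners are the backstops.
- scoop: Hand scoop, 0.14 to 0.24 kg: aluminium pan 100 (x) x 96 (y), floor 1.5, walls 3 thick, inside 97 x 90; front (+x) open but for the rolled lip, a rod 3.5 thick, so balls roll out only when tipped some 30 degrees; walls 25 to 36 high. Red handle leans back 15 degrees from the scoop's z, from (-50,0,28) to (-76,0,125). Origin: centre of the underside, z up. Starts flat on the bench to one side of the tote (brown box on the other), lip roughly away from the robot.
- scoop_grip (a point): Point on the axis of the scoop's red handle at which to grip it, (-68, 0, 96) mm in the scoop's frame; the handle is 20 wide across the scoop's y and 22 the other way, and reaches 30 mm farther up along its axis. Its axes are the scoop's.
- scoop_pan (a point): Middle of the inside of the scoop's pan, (0, 0, 14) mm in the scoop's frame, whose axes it has.
- scoop_lip (a point): Middle of the scoop's front lip at its underside, (50, 0, 0) mm in the scoop's frame. Its axes are the scoop's.
- carton: The open brown box: an empty shallow wood-brown carton without lid, fixed, outside 170 (x) x 160 (y) x 55 high, walls and floor 5 thick. Origin: centre of its underside; z up.
- wax_block: Yellow-brown block of thread wax left in the tote, 34 (x) x 52 (y) x 20 high, 0.035 kg. Origin: centre of its underside; z up. The bench round (310, 310) mm in the world frame, ahead and to the left of the robot, is always free to put it down.
- ball_1: Light polished wooden ball, one of five alike, 28 in diameter, 11 to 20 g, smooth (friction about 0.2), rolls freely. Origin: its centre.
- ball_2: Light polished wooden ball, one of five alike, 28 in diameter, 11 to 20 g, smooth (friction about 0.2), rolls freely. Origin: its centre.
- ball_3: Light polished wooden ball, one of five alike, 28 in diameter, 11 to 20 g, smooth (friction about 0.2), rolls freely. Origin: its centre.
- ball_4: Light polished wooden ball, one of five alike, 28 in diameter, 11 to 20 g, smooth (friction about 0.2), rolls freely. Origin: its centre.
- ball_5: Light polished wooden ball, one of five alike, 28 in diameter, 11 to 20 g, smooth (friction about 0.2), rolls freely. Origin: its centre.
- thread_spool_1: Bystander: wooden spool of dark brown thread standing on the bench, 40 diameter x 50 high. Origin: centre of its underside.
- thread_spool_2: Bystander: wooden spool of blue thread standing on the bench, 40 diameter x 50 high. Origin: centre of its underside.
Mind the look-alikes: they are no part of the job. What is shaped like the ball_1 but purple or yellow is not meant.

How it is judged:
On the way, in this order (a step that is already met when the one before it is completed fails the run):
1. the wax block lies on the bench, out of the tote, let go ((x of wax_block in the frame of tote below -0.148 m or x of wax_block in the frame of tote above 0.148 m or y of wax_block in the frame of tote below -0.086 m or y of wax_block in the frame of tote above 0.086 m) and (x of wax_block in the frame of carton below -0.087 m or x of wax_block in the frame of carton above 0.087 m or y of wax_block in the frame of carton below -0.082 m or y of wax_block in the frame of carton above 0.082 m) and height (world z) of wax_block between -0.02 and 0.03 m and contact force between the fingers and wax_block below 0.1 N and linear speed of wax_block below 0.05 m/s), for 0.2 s.
2. at least three balls are in the scoop, lifted clear above the tote's rim ((distance between each of ball_1, ball_2, ball_3 and scoop_pan below 0.065 m or distance between each of ball_1, ball_2, ball_4 and scoop_pan below 0.065 m or distance between each of ball_1, ball_2, ball_5 and scoop_pan below 0.065 m or distance between each of ball_1, ball_3, ball_4 and scoop_pan below 0.065 m or distance between each of ball_1, ball_3, ball_5 and scoop_pan below 0.065 m or distance between each of ball_1, ball_4, ball_5 and scoop_pan below 0.065 m or distance between each of ball_2, ball_3, ball_4 and scoop_pan below 0.065 m or distance between each of ball_2, ball_3, ball_5 and scoop_pan below 0.065 m or distance between each of ball_2, ball_4, ball_5 and scoop_pan below 0.065 m or distance between each of ball_3, ball_4, ball_5 and scoop_pan below 0.065 m) and height (world z) of each of scoop, scoop_lip above 0.062 m), for 0.3 s.
3. at least three balls are in the carton ((((horizontal distance between ball_1 and carton below 0.092 m and height (world z) of ball_1 below 0.055 m) and (horizontal distance between ball_2 and carton below 0.092 m and height (world z) of ball_2 below 0.055 m) and (horizontal distance between ball_3 and carton below 0.092 m and height (world z) of ball_3 below 0.055 m)) or ((horizontal distance between ball_1 and carton below 0.092 m and height (world z) of ball_1 below 0.055 m) and (horizontal distance between ball_2 and carton below 0.092 m and height (world z) of ball_2 below 0.055 m) and (horizontal distance between ball_4 and carton below 0.092 m and height (world z) of ball_4 below 0.055 m)) or ((horizontal distance between ball_1 and carton below 0.092 m and height (world z) of ball_1 below 0.055 m) and (horizontal distance between ball_2 and carton below 0.092 m and height (world z) of ball_2 below 0.055 m) and (horizontal distance between ball_5 and carton below 0.092 m and height (world z) of ball_5 below 0.055 m)) or ((horizontal distance between ball_1 and carton below 0.092 m and height (world z) of ball_1 below 0.055 m) and (horizontal distance between ball_3 and carton below 0.092 m and height (world z) of ball_3 below 0.055 m) and (horizontal distance between ball_4 and carton below 0.092 m and height (world z) of ball_4 below 0.055 m)) or ((horizontal distance between ball_1 and carton below 0.092 m and height (world z) of ball_1 below 0.055 m) and (horizontal distance between ball_3 and carton below 0.092 m and height (world z) of ball_3 below 0.055 m) and (horizontal distance between ball_5 and carton below 0.092 m and height (world z) of ball_5 below 0.055 m)) or ((horizontal distance between ball_1 and carton below 0.092 m and height (world z) of ball_1 below 0.055 m) and (horizontal distance between ball_4 and carton below 0.092 m and height (world z) of ball_4 below 0.055 m) and (horizontal distance between ball_5 and carton below 0.092 m and height (world z) of ball_5 below 0.055 m)) or ((horizontal distance between ball_2 and carton below 0.092 m and height (world z) of ball_2 below 0.055 m) and (horizontal distance between ball_3 and carton below 0.092 m and height (world z) of ball_3 below 0.055 m) and (horizontal distance between ball_4 and carton below 0.092 m and height (world z) of ball_4 below 0.055 m)) or ((horizontal distance between ball_2 and carton below 0.092 m and height (world z) of ball_2 below 0.055 m) and (horizontal distance between ball_3 and carton below 0.092 m and height (world z) of ball_3 below 0.055 m) and (horizontal distance between ball_5 and carton below 0.092 m and height (world z) of ball_5 below 0.055 m)) or ((horizontal distance between ball_2 and carton below 0.092 m and height (world z) of ball_2 below 0.055 m) and (horizontal distance between ball_4 and carton below 0.092 m and height (world z) of ball_4 below 0.055 m) and (horizontal distance between ball_5 and carton below 0.092 m and height (world z) of ball_5 below 0.055 m)) or ((horizontal distance between ball_3 and carton below 0.092 m and height (world z) of ball_3 below 0.055 m) and (horizontal distance between ball_4 and carton below 0.092 m and height (world z) of ball_4 below 0.055 m) and (horizontal distance between ball_5 and carton below 0.092 m and height (world z) of ball_5 below 0.055 m)))), for 0.2 s.
At the end, for the whole second after the job is handed in: At least three balls lie in the carton, every other ball in the tote, all still (below 0.15 m/s); the wax block lies on the bench outside tote and brown box (carton); the scoop lies flat and still on the bench (within 5 mm and 0.05 rad), outside tote and carton ((((horizontal distance between ball_1 and carton below 0.092 m and height (world z) of ball_1 below 0.055 m) and (horizontal distance between ball_2 and carton below 0.092 m and height (world z) of ball_2 below 0.055 m) and (horizontal distance between ball_3 and carton below 0.092 m and height (world z) of ball_3 below 0.055 m)) or ((horizontal distance between ball_1 and carton below 0.092 m and height (world z) of ball_1 below 0.055 m) and (horizontal distance between ball_2 and carton below 0.092 m and height (world z) of ball_2 below 0.055 m) and (horizontal distance between ball_4 and carton below 0.092 m and height (world z) of ball_4 below 0.055 m)) or ((horizontal distance between ball_1 and carton below 0.092 m and height (world z) of ball_1 below 0.055 m) and (horizontal distance between ball_2 and carton below 0.092 m and height (world z) of ball_2 below 0.055 m) and (horizontal distance between ball_5 and carton below 0.092 m and height (world z) of ball_5 below 0.055 m)) or ((horizontal distance between ball_1 and carton below 0.092 m and height (world z) of ball_1 below 0.055 m) and (horizontal distance between ball_3 and carton below 0.092 m and height (world z) of ball_3 below 0.055 m) and (horizontal distance between ball_4 and carton below 0.092 m and height (world z) of ball_4 below 0.055 m)) or ((horizontal distance between ball_1 and carton below 0.092 m and height (world z) of ball_1 below 0.055 m) and (horizontal distance between ball_3 and carton below 0.092 m and height (world z) of ball_3 below 0.055 m) and (horizontal distance between ball_5 and carton below 0.092 m and height (world z) of ball_5 below 0.055 m)) or ((horizontal distance between ball_1 and carton below 0.092 m and height (world z) of ball_1 below 0.055 m) and (horizontal distance between ball_4 and carton below 0.092 m and height (world z) of ball_4 below 0.055 m) and (horizontal distance between ball_5 and carton below 0.092 m and height (world z) of ball_5 below 0.055 m)) or ((horizontal distance between ball_2 and carton below 0.092 m and height (world z) of ball_2 below 0.055 m) and (horizontal distance between ball_3 and carton below 0.092 m and height (world z) of ball_3 below 0.055 m) and (horizontal distance between ball_4 and carton below 0.092 m and height (world z) of ball_4 below 0.055 m)) or ((horizontal distance between ball_2 and carton below 0.092 m and height (world z) of ball_2 below 0.055 m) and (horizontal distance between ball_3 and carton below 0.092 m and height (world z) of ball_3 below 0.055 m) and (horizontal distance between ball_5 and carton below 0.092 m and height (world z) of ball_5 below 0.055 m)) or ((horizontal distance between ball_2 and carton below 0.092 m and height (world z) of ball_2 below 0.055 m) and (horizontal distance between ball_4 and carton below 0.092 m and height (world z) of ball_4 below 0.055 m) and (horizontal distance between ball_5 and carton below 0.092 m and height (world z) of ball_5 below 0.055 m)) or ((horizontal distance between ball_3 and carton below 0.092 m and height (world z) of ball_3 below 0.055 m) and (horizontal distance between ball_4 and carton below 0.092 m and height (world z) of ball_4 below 0.055 m) and (horizontal distance between ball_5 and carton below 0.092 m and height (world z) of ball_5 below 0.055 m))) and ((x of ball_1 in the frame of tote between -0.146 and 0.146 m and y of ball_1 in the frame of tote between -0.084 and 0.084 m and z of ball_1 in the frame of tote between 0 and 0.055 m) or (horizontal distance between ball_1 and carton below 0.092 m and height (world z) of ball_1 below 0.055 m)) and ((x of ball_2 in the frame of tote between -0.146 and 0.146 m and y of ball_2 in the frame of tote between -0.084 and 0.084 m and z of ball_2 in the frame of tote between 0 and 0.055 m) or (horizontal distance between ball_2 and carton below 0.092 m and height (world z) of ball_2 below 0.055 m)) and ((x of ball_3 in the frame of tote between -0.146 and 0.146 m and y of ball_3 in the frame of tote between -0.084 and 0.084 m and z of ball_3 in the frame of tote between 0 and 0.055 m) or (horizontal distance between ball_3 and carton below 0.092 m and height (world z) of ball_3 below 0.055 m)) and ((x of ball_4 in the frame of tote between -0.146 and 0.146 m and y of ball_4 in the frame of tote between -0.084 and 0.084 m and z of ball_4 in the frame of tote between 0 and 0.055 m) or (horizontal distance between ball_4 and carton below 0.092 m and height (world z) of ball_4 below 0.055 m)) and ((x of ball_5 in the frame of tote between -0.146 and 0.146 m and y of ball_5 in the frame of tote between -0.084 and 0.084 m and z of ball_5 in the frame of tote between 0 and 0.055 m) or (horizontal distance between ball_5 and carton below 0.092 m and height (world z) of ball_5 below 0.055 m)) and linear speed of each of ball_1, ball_2, ball_3, ball_4, ball_5 below 0.15 m/s and (x of wax_block in the frame of tote below -0.148 m or x of wax_block in the frame of tote above 0.148 m or y of wax_block in the frame of tote below -0.086 m or y of wax_block in the frame of tote above 0.086 m) and (x of wax_block in the frame of carton below -0.087 m or x of wax_block in the frame of carton above 0.087 m or y of wax_block in the frame of carton below -0.082 m or y of wax_block in the frame of carton above 0.082 m) and height (world z) of wax_block between -0.02 and 0.03 m and (x of scoop in the frame of tote below -0.148 m or x of scoop in the frame of tote above 0.148 m or y of scoop in the frame of tote below -0.086 m or y of scoop in the frame of tote above 0.086 m) and (x of scoop in the frame of carton below -0.087 m or x of scoop in the frame of carton above 0.087 m or y of scoop in the frame of carton below -0.082 m or y of scoop in the frame of carton above 0.082 m) and height (world z) of scoop between -0.005 and 0.005 m and angle between scoop's own z axis and vertical below 0.05 rad and linear speed of scoop below 0.02 m/s); the robot touches nothing.
It fails at once if a ball is gripped or pressed with the fingers (more than 5 N) (contact force between the fingers and ball_1 above 5 N or contact force between the fingers and ball_2 above 5 N or contact force between the fingers and ball_3 above 5 N or contact force between the fingers and ball_4 above 5 N or contact force between the fingers and ball_5 above 5 N).
It fails at once if one of the bystanders is moved more than 40 mm (distance of any of thread_spool_1, thread_spool_2 from where it was at the start of the episode above 0.04 m).
It also fails if it takes over 72 s, if anything falls off the work surface, if the arm or the gripper's body presses on something with over 40 N, if the wrist force passes 120 N, or if a joint passes its speed limit or range.

## Robot

A 6-joint arm with a two-finger parallel gripper is mounted at the origin on a cart in front of the work surface, level with it; the furniture and walls round the work are solid. World frame = base frame: x ahead of the robot, y to its left, z up, the work surface at z = 0. Lengths are in m, angles in rad, forces in N, time in s.
With the tool pointing down it reaches from about 0.35 to 0.775 m from the base axis. Payload 7.3 kg.
Tool frame: the origin (TCP) lies on the centre line of the jaws, within the pads' length; the fingertips stand 17 mm ahead of it and the grasp point (between the pads) lies 2 mm behind it (robot.tcp_to_tips is the distance from the TCP to the fingertips, in m); z points along the fingers, y is the line along which they close (so a half turn about z gives the same grasp; the last joint's range is limited). The gripper opens to 92 mm and grips with 3 to 60 N. Pads are 19 mm wide; open, the fingers measure 130 mm over their backs; the gripper's body (75 mm by 190 mm) begins 47 mm behind the grasp point.
Start: joints at [-1.258, 0.342, 1.524, -0, 1.275, -0.146], TCP at [0.233, -0.471, 0.244] pointing down, gripper open.
Joint ranges: [-2.53, 2.53], [-0.77, 2.02], [0.04, 2.7], [-1, 4.14], [0.28, 2.66], [-3.11, 3.11]. Speed limits (rad/s): [2.57, 2.57, 3.14, 3.14, 3.14, 3.14].

## Interface

Orientations are given as [roll, pitch, yaw] about the fixed x, y, z axes, in that order (R = Rz(yaw) Ry(pitch) Rx(roll)).
In Python, from cell import robot gives the robot as it stands. The module is installed in compiled form; this text tells all that it offers.
- The arm moves only by the tool carry_out, never from a script. Its argument "commands" is a list of rows, each a list of 3 entries, a list of its own where there are three numbers: the shift along the tool's x, y, z in m, then the turn about the tool's z in rad, then the opening, from 0 (shut) to 1 (fully open). In form: [[[dx, dy, dz], yaw, claw], ...]. A call has 1 to 20 rows; each row shifts and turns the commanded pose from where the row before left it, along the tool's axes as they then stand; what a row does not reach is not made up. A row lasts 1/8 s, in which the tool goes at most 62.5 mm and 10.7 degrees, less where a joint would pass 70% of its speed; a pose out of reach is approached as far as the arm can. A call is refused whole if a number of a shift passes 0.0625 or a number of a turn 0.188, either way. A call with a gripper value outside its range is refused whole. The fingers move at their own pace and stop on an object; "newtons" is the grip in N (left out, the last holds). Time passes only in rows, so rows that do not move let the fingers close. It gives the time, the measured TCP pose, the force, the opening and the grip force at its end, in the units of the state.
- robot.observe(): the state, without advancing time (a new reading comes with each control period).
- robot.read_camera(name): name is "side" or "top"; returns a dict with "pixels" (400x640x3 uint8, red, green, blue), "fx", "fy", "cx", "cy" (pixels), "view" (4x4, takes a point from world to camera coordinates). Camera axes: x right, y up, looking along -z (the intrinsics and any distortion apply to the point x, -y, -z); pixel columns grow to the right and rows downward; lengths in m; the calibration is good to about 2 mm. A picture is of the moment at which its call begins. There is no depth.
- robot.hand_in(): hands the job in; it is judged then, once.
Trained networks look in a picture, given as the dict that the camera call returned (one of the last four; its "shot" number tells which), for a name from the list of things; names that differ only in an ending like _2 or _b are one class to them, and where a whole thing is asked for, a point or a joint stands for the part that bears it (a point fixed in the world has none). Each returns a list of dicts, best first, with "p" (0 to 1); they miss things now and then, are a little off and sometimes report something else, mostly with a low value. They report only what shows in the picture. A call takes as long as a camera call. They do not tell look-alikes from the thing itself.
- robot.find_in(picture, name): "at" ([column, row] in pixels, amid what is visible of it).
- robot.tip_of(picture, name): "at" ([column, row] in pixels: a listed point, or the origin of a listed thing).
The state is a dict: "time": time; "qpos": joint angles; "qvel": joint speeds; "joint_efforts": joint torques, N m; "tool_pos": TCP position; "tool_rot": TCP orientation; "contact_force": force on the tool from outside, world axes, zero at the start; "torque": the same for the moment, N m; "opening": finger opening in m; "grip_force": force on a finger pad.
Only numpy, scipy, OpenCV 4.12 (cv2) and the standard library are available. Lean on these libraries where they do the work, as an engineer would, in place of code of your own. Each camera call takes 0.05 s, during which the arm holds its last target. There are 200 camera calls.

## Working session

There is one attempt and no reset: what is moved stays moved. The work goes in short steps, Python scripts to look and compute and a tool call to move; the robot and the scene stay as the last step left them, time stands still between calls to the robot, and variables do not carry over. Pictures are saved under pics/ and viewed, at most 10 in all, crops included, and the job is handed in when it is done.

Besides the shell and the picture viewer there is one more tool, called as name(argument=value, ...), one argument or row to a line, values as JSON. carry_out: Moves the arm, as the interface text tells. Its arguments: {"type":"object","properties":{"commands":{"type":"array"},"newtons":{"type":"number"}},"required":["commands"]}

```bash
mkdir -p pics; cat > h.py <<'E'
import numpy as np, cv2
from cell import robot
def ray(P,uv,z):
    V=np.array(P["view"]);R=V[:3,:3];t=V[:3,3];c=-R.T@t
    d=R.T@np.array([(uv[0]-P["cx"])/P["fx"],-(uv[1]-P["cy"])/P["fy"],-1.])
    return c+d*(z-c[2])/d[2]
def proj(P,X):
    V=np.array(P["view"]);p=V[:3,:3]@np.array(X)+V[:3,3]
    return [P["cx"]-P["fx"]*p[0]/p[2], P["cy"]+P["fy"]*p[1]/p[2]]
def save(P,n): cv2.imwrite(n,P["pixels"][:,:,::-1])
E
python3 - <<'E'
from h import *
np.set_printoptions(precision=3,suppress=True)
Z=dict(tote=0,scoop=0,scoop_grip=.096,scoop_lip=0,carton=0,wax_block=.006,ball_1=.02,thread_spool_1=0)
ims=[]
for c in("top","side"):
    P=robot.read_camera(c);ims.append(P["pixels"]);V=np.array(P["view"])
    print(c,P["fx"],P["cx"],P["cy"],-V[:3,:3].T@V[:3,3],P.keys())
    for n,z in Z.items():
        for r in robot.tip_of(P,n)[:8]: print(n,round(r["p"],2),np.array(r["at"]),ray(P,r["at"],z)[:2])
    save(P,f"pics/{c}0.png")
o=robot.observe();print(o["tool_pos"],o["tool_rot"],o["time"])
E
```

```text
top 404.94499768864983 320.7528437168672 198.72782843617776 [0.51  0.1   0.947] dict_keys(['pixels', 'fx', 'fy', 'cx', 'cy', 'view', 'shot'])
tote 0.57 [309.8 212.1] [0.569 0.127]
scoop 0.68 [207.6 228. ] [0.538 0.367]
scoop_grip 0.8 [188.8 262.1] [0.466 0.379]
scoop_lip 0.71 [213.6 206.2] [0.589 0.353]
scoop_lip 0.59 [202.9 227.2] [0.54  0.378]
carton 0.96 [422.6 238.1] [ 0.502 -0.134]
wax_block 0.72 [302.3 243.6] [0.496 0.146]
ball_1 0.67 [424.8 137.4] [ 0.735 -0.145]
ball_1 0.64 [316.4 196.7] [0.603 0.111]
ball_1 0.63 [291.5 173.1] [0.659 0.167]
ball_1 0.53 [291.1 201.7] [0.593 0.169]
ball_1 0.49 [385.5 138.1] [ 0.736 -0.054]
ball_1 0.47 [338.5 195.2] [0.605 0.06 ]
ball_1 0.47 [437.9 161.4] [ 0.678 -0.173]
ball_1 0.45 [331.9 174.5] [0.654 0.074]
thread_spool_1 0.84 [238.5 171. ] [0.671 0.294]
thread_spool_1 0.58 [401.6 169. ] [ 0.665 -0.092]
thread_spool_1 0.36 [338.9 197.4] [0.602 0.058]
side 416.32779018369524 321.4714702711424 202.59745032891212 [ 0.516 -0.898  0.749] dict_keys(['pixels', 'fx', 'fy', 'cx', 'cy', 'view', 'shot'])
tote 0.87 [317.7 219.3] [0.572 0.114]
scoop 0.65 [301.6 178. ] [0.532 0.363]
scoop_grip 0.68 [279.7 155.6] [0.462 0.355]
scoop_lip 0.84 [315.6 176.5] [0.582 0.368]
carton 0.73 [317.1 219.5] [0.57  0.113]
carton 0.6 [299.7 277.6] [ 0.51  -0.129]
wax_block 0.6 [292.9 214.5] [0.498 0.138]
ball_1 0.53 [327.8 215.4] [0.602 0.104]
ball_1 0.49 [373.1 281.6] [ 0.687 -0.179]
ball_1 0.43 [390.7 270.5] [ 0.738 -0.145]
ball_1 0.41 [339.2 204.3] [0.642 0.159]
ball_1 0.41 [387.9 252.1] [ 0.746 -0.075]
ball_1 0.39 [346.3 220.6] [0.653 0.073]
ball_1 0.37 [323.8 203.2] [0.595 0.169]
thread_spool_1 0.61 [347.8 185.6] [0.687 0.297]
thread_spool_1 0.54 [360.5 268.5] [ 0.668 -0.11 ]
[ 0.233 -0.471  0.244] [ 3.141 -0.     0.459] 0.9
```

View pics/top0.png

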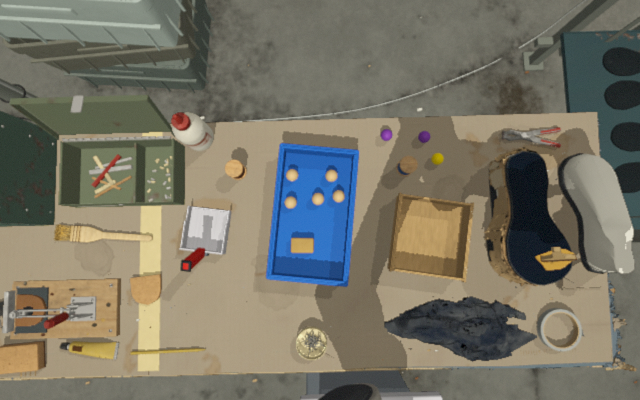

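View pics/side0.png

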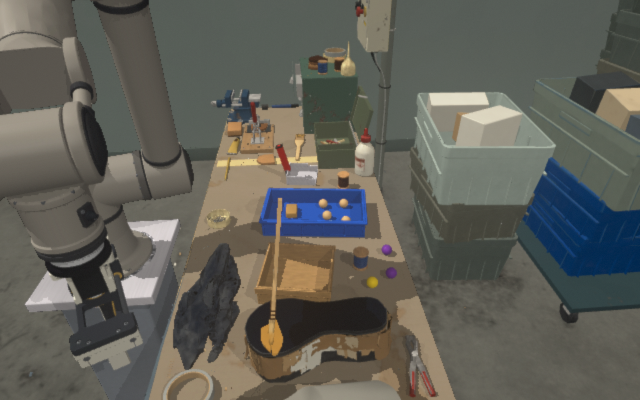

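The top view shows the tote at about (313,215) with five balls in it, the wax at (302,244), the scoop at (205,230), the carton at (432,237) and the spools at (235,170) and (406,165). The purple and yellow balls outside the tote are look-alikes. Next I'll fit poses from the colour masks.

```bash
cat > fit.py <<'E'
from h import *
from scipy.optimize import minimize
def hullmask(P,box,pose):
    x,y,a=pose[:3];lx,ly,z0,z1=box;c,s=np.cos(a),np.sin(a)
    pts=[proj(P,[x+c*u-s*v,y+s*u+c*v,z]) for u in(-lx/2,lx/2) for v in(-ly/2,ly/2) for z in(z0,z1)]
    h=cv2.convexHull(np.array(pts,np.float32))
    m=np.zeros((1600,2560),np.uint8);cv2.fillPoly(m,[np.round(h*4).astype(np.int32)],1);return m
def fit(P,mask,box,p0):
    M=cv2.resize(mask.astype(np.uint8),(2560,1600),interpolation=cv2.INTER_NEAREST)
    f=lambda q:-np.sum(M&hullmask(P,box,q))/max(1,np.sum(M|hullmask(P,box,q)))
    S=np.array([p0]+[np.add(p0,d) for d in([.01,0,0],[0,.01,0],[0,0,.12])])
    r=minimize(f,p0,method="Nelder-Mead",options=dict(initial_simplex=S,xatol=1e-4,fatol=1e-5))
    return r.x,-r.fun
def comp(m,uv):
    m=cv2.morphologyEx(m.astype(np.uint8),cv2.MORPH_CLOSE,np.ones((3,3)));n,l,s,c=cv2.connectedComponentsWithStats(m)
    ii=[i for i in range(1,n) if s[i,4]>40];i=min(ii,key=lambda i:np.hypot(*(c[i]-uv)));
    cs,_=cv2.findContours((l==i).astype(np.uint8),cv2.RETR_EXTERNAL,cv2.CHAIN_APPROX_NONE)
    o=np.zeros(m.shape,np.uint8);cv2.drawContours(o,cs,-1,1,-1);return o
def hsv(P): return [a.astype(int) for a in cv2.split(cv2.cvtColor(P["pixels"],cv2.COLOR_RGB2HSV))]
E
python3 - <<'E'
from fit import *
np.set_printoptions(precision=4,suppress=True)
P=robot.read_camera("top");H,S,V=hsv(P)
for n,(u,v) in dict(wax=(302,245),scoop=(205,215),bench=(250,300),scoopf=(208,240),cart=(432,237),cartrim=(432,198),ball=(318,199),handle=(192,260)).items(): print(n,H[v,u],S[v,u],V[v,u])
q,f=fit(P,comp((H>100)&(H<125)&(S>150),(313,215)),(.292,.168,0,.055),[.57,.12,-.1]);print("tote",q,f)
T=q
w=(H>8)&(H<25)&(S>90)&(V>90); w[:228]=0;w[262:]=0;w[:,:285]=0;w[:,320:]=0
q,f=fit(P,comp(w,(302,245)),(.034,.052,.006,.026),[.497,.143,0]);print("wax",q,f,w.sum())
im=P["pixels"];
crops=[cv2.resize(im[140:290,170:260],None,fx=4,fy=4,interpolation=cv2.INTER_CUBIC),cv2.resize(im[180:330-0,380:480],None,fx=4,fy=4,interpolation=cv2.INTER_CUBIC)]
cv2.imwrite("pics/crop1.png",np.hstack(crops)[:,:,::-1])
c,s=np.cos(T[2]),np.sin(T[2])
for r in robot.tip_of(P,"ball_1")[:10]:
    p=ray(P,r["at"],.02)[:2]-T[:2];print("ball in tote",round(r["p"],2),c*p[0]+s*p[1],-s*p[0]+c*p[1])
E
```

```text
wax 20 137 197
scoop 15 9 178
bench 20 60 173
scoopf 15 6 163
cart 19 118 181
cartrim 18 110 139
ball 19 92 232
handle 3 239 125
tote [ 0.6511  0.3422 -0.3133] -0.0
wax [ 0.5303  0.1463 -0.08  ] -0.0 302
ball in tote 0.69 0.2322881837448657 -0.4350421113742731
ball in tote 0.68 0.027361825657162837 -0.2338526610097199
ball in tote 0.59 0.06570067533238418 -0.1688894562594219
ball in tote 0.57 0.0005471757182595946 -0.17967470330029664
ball in tote 0.53 0.0415415595908634 -0.28604506430972676
ball in tote 0.46 0.2101214906405574 -0.354631147395787
ball in tote 0.45 0.1869959515161453 -0.48368813451753045fit.py:10: RuntimeWarning: overflow encountered in scalar negative
  f=lambda q:-np.sum(M&hullmask(P,box,q))/max(1,np.sum(M|hullmask(P,box,q)))
```

View pics/crop1.png

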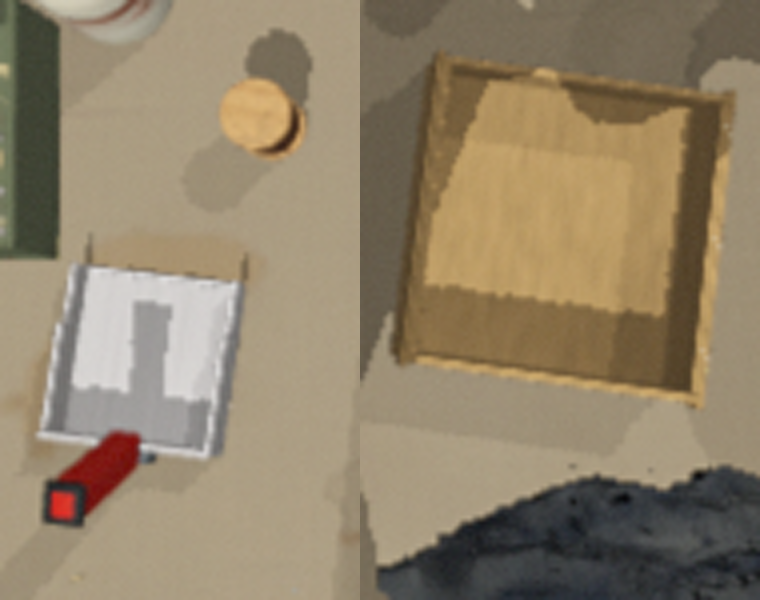

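```bash
sed -i 's/np.sum(M/1.0*np.sum(M/g' fit.py
python3 - <<'E'
from fit import *
np.set_printoptions(precision=4,suppress=True)
P=robot.read_camera("top");H,S,V=hsv(P)
T,f=fit(P,comp((H>100)&(H<125)&(S>150),(313,215)),(.292,.168,0,.055),[.57,.12,-.1]);print("tote",T,f)
w=(H>8)&(H<25)&(S>90)&(V>90); w[:228]=0;w[262:]=0;w[:,:285]=0;w[:,320:]=0
q,f=fit(P,comp(w,(302,245)),(.034,.052,.006,.026),[.497,.143,0]);print("wax",q,f,w.sum())
c,s=np.cos(T[2]),np.sin(T[2])
def intote(p): p=p[:2]-T[:2];return np.array([c*p[0]+s*p[1],-s*p[0]+c*p[1]])
print(intote(q[:2]))
for r in robot.tip_of(P,"ball_1")[:10]: print("ball in tote",round(r["p"],2),intote(ray(P,r["at"],.02)))
C=np.array([ray(P,p,.055)[:2] for p in[(400,194.25),(473.3,203.3),(464.5,280.8),(389.5,269.5)]])
print("carton",C.mean(0),np.arctan2(*(C[0]+C[1]-C[2]-C[3])[::-1]),np.linalg.norm(C-np.roll(C,1,0),axis=1))
F=[ray(P,p,.025)[:2] for p in[(190,206.3),(230.8,210.8)]];B=[ray(P,p,.036)[:2] for p in[(180,249.3),(222.5,254.3)]]
d=np.mean(F,0)-np.mean(B,0);m=(np.mean(F,0)+np.mean(B,0))/2;e=F[0]-F[1]
print("scoop",m,np.arctan2(d[1],d[0]),np.linalg.norm(d),np.linalg.norm(e),np.arctan2(-e[0],e[1]))
g=ray(P,[170+63/4,140+504/4],.125)[:2];print("handle top",g)
E
```

```text
tote [ 0.5625  0.1188 -0.109 ] 0.9288613702890597
wax [ 0.4942  0.1475 -0.0077] 0.8473980309423348 302
[-0.0711  0.0211]
ball in tote 0.7 [0.0205 0.0578]
ball in tote 0.64 [0.0866 0.0501]
ball in tote 0.63 [ 0.1517 -0.2762]
ball in tote 0.59 [0.0378 0.0002]
ball in tote 0.55 [ 0.0448 -0.0514]
ball in tote 0.46 [ 0.0979 -0.0365]
ball in tote 0.45 [ 0.1881 -0.159 ]
carton [ 0.5048 -0.1403] -0.17779595946651233 [0.1666 0.1626 0.1705 0.1639]
scoop [0.5331 0.3622] -0.17813888982112175 0.09877395849717789 0.09413943682548412 -0.13621472583372404
handle top [0.4595 0.3755]
```

carry_out(
  commands=[
    [[0, 0, 0], -0.184, 0.62],
    [[0, 0, 0], -0.184, 0.62],
    [[0, 0, 0], -0.184, 0.62],
    [[0, 0, 0], -0.184, 0.62],
    [[0, 0, 0], -0.184, 0.62],
    [[0, 0, 0], -0.184, 0.62],
    [[0.0515, 0.0217, 0.01], 0, 0.62],
    [[0.0515, 0.0217, 0.01], 0, 0.62],
    [[0.0515, 0.0217, 0.01], 0, 0.62],
    [[0.0515, 0.0217, 0.01], 0, 0.62],
    [[0.0515, 0.0217, 0.01], 0, 0.62],
    [[0.0515, 0.0217, 0.01], 0, 0.62],
    [[0.0515, 0.0217, 0.01], 0, 0.62],
    [[0.0515, 0.0217, 0.01], 0, 0.62],
    [[0.0515, 0.0217, 0.01], 0, 0.62],
    [[0.0515, 0.0217, 0.01], 0, 0.62],
    [[0.0515, 0.0217, 0], 0, 0.62],
    [[0.0515, 0.0217, 0], 0, 0.62],
    [[0, 0, 0], 0, 0.62],
    [[0, 0, 0], 0, 0.62],
  ],
  newtons=20,
)

```text
time: 3.6
tool_pos: [0.4974, 0.145, 0.1434]
tool_rot: [-3.141, 0.001, 1.564]
contact_force: [-0.2, -0.7, 0.1]
opening: 0.057
grip_force: 0.0
```

carry_out(
  commands=[
    [[0.001, -0.002, 0.03], 0, 0.62],
    [[0.001, -0.001, 0.03], 0, 0.62],
    [[0, 0, 0.03], 0, 0.62],
    [[0, 0, 0.02], 0, 0.62],
    [[0, 0, 0.007], 0, 0.62],
    [[0, 0, 0], 0, 0.62],
    [[0, 0, 0], 0, 0.2],
    [[0, 0, 0], 0, 0.2],
    [[0, 0, 0], 0, 0.2],
    [[0, 0, 0], 0, 0.2],
    [[0, 0, -0.03], 0, 0.2],
    [[0, 0, -0.04], 0, 0.2],
    [[0, 0, -0.05], 0, 0.2],
    [[0, 0, 0], 0, 0.2],
  ],
)

```text
time: 5.35
tool_pos: [0.4971, 0.1476, 0.1503]
tool_rot: [3.134, -0.001, 1.563]
contact_force: [-0.1, 0.6, -0.7]
opening: 0.0338
grip_force: 19.9
```

carry_out(
  commands=[
    [[0.0325, -0.0374, 0], 0, 0.2],
    [[0.0325, -0.0374, 0], 0, 0.2],
    [[0.0325, -0.0374, 0], 0, 0.2],
    [[0.0325, -0.0374, 0], 0, 0.2],
    [[0.0325, -0.0374, 0], 0, 0.2],
    [[0, 0, 0.03], 0, 0.2],
    [[0, 0, 0.04], 0, 0.2],
    [[0, 0, 0.04], 0, 0.2],
    [[0, 0, 0.018], 0, 0.2],
    [[0, 0, 0], 0, 0.2],
    [[0, 0, 0], 0, 0.6],
    [[0, 0, 0], 0, 0.6],
    [[0, 0, 0], 0, 0.6],
    [[0, 0, -0.05], 0, 0.6],
    [[0, 0, -0.06], 0, 0.6],
    [[0, 0, -0.06], 0, 0.6],
    [[0, 0, 0], 0, 0.6],
  ],
)

```text
time: 7.48
tool_pos: [0.3112, 0.3127, 0.193]
tool_rot: [3.133, -0.006, 1.563]
contact_force: [-0.1, 0.8, -1.1]
opening: 0.0551
grip_force: 0.0
```

carry_out(
  commands=[
    [[0, 0, 0], -0.178, 0.75],
    [[0, 0, 0], -0.178, 0.75],
    [[0, 0, 0], -0.178, 0.75],
    [[0, 0, 0], -0.178, 0.75],
    [[0, 0, 0], -0.178, 0.75],
    [[0, 0, 0], -0.178, 0.75],
    [[0, 0, 0], -0.178, 0.75],
    [[0, 0, 0], -0.178, 0.75],
    [[-0.036, 0.0208, 0], 0, 0.75],
    [[-0.036, 0.0208, 0], 0, 0.75],
    [[-0.036, 0.0208, 0], 0, 0.75],
    [[-0.036, 0.0208, 0], 0, 0.75],
    [[0, 0, 0], 0, 0.75],
    [[0, 0, 0], 0, 0.75],
  ],
)

```text
time: 9.22
tool_pos: [0.4631, 0.3706, 0.1873]
tool_rot: [-3.14, -0.002, 2.987]
contact_force: [0.0, 0.2, 0.2]
opening: 0.0692
grip_force: 0.0
```

```bash
python3 - <<'E'
from h import *
np.set_printoptions(precision=4,suppress=True)
P=robot.read_camera("side");
for n,z in dict(scoop=0,scoop_grip=.096,scoop_lip=0,wax_block=0).items():
    for r in robot.tip_of(P,n)[:2]: print(n,round(r["p"],2),np.array(r["at"]),ray(P,r["at"],z)[:2])
o=robot.observe();print(o["qpos"],o["tool_pos"])
cv2.imwrite("pics/s2.png",cv2.resize(P["pixels"][60:260,150:430],None,fx=2.8,fy=2.8)[:,:,::-1])
E
```

```text
scoop 0.93 [303.6 179.1] [0.5388 0.3545]
scoop_grip 0.55 [280.8 157.5] [0.4658 0.3409]
scoop_lip 0.75 [315.1 176.9] [0.5798 0.3657]
wax_block 0.63 [236.9 187. ] [0.3104 0.3239]
wax_block 0.29 [330.3 216.1] [0.6114 0.1271]
[ 0.5461  0.5126  1.4084 -0.0001  1.2204 -0.8703] [0.4636 0.3711 0.189 ]
```

View pics/s2.png

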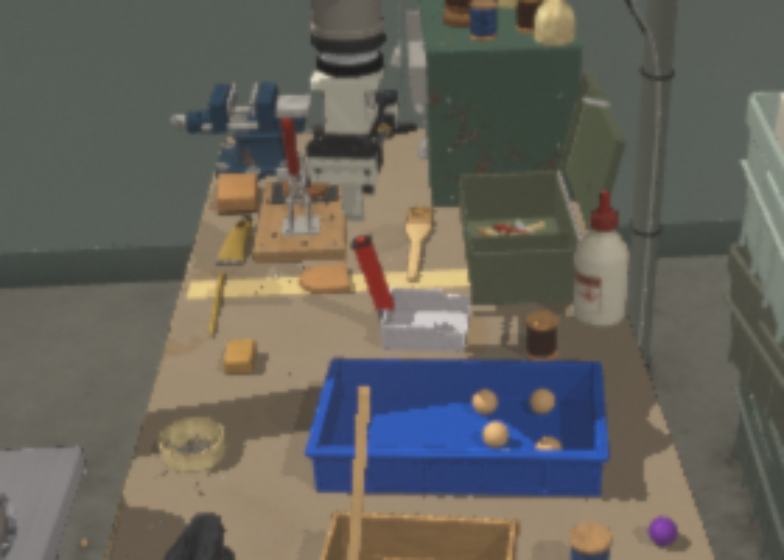

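The side view shows the wax on the bench at (240,355) and the gripper above the red handle at (370,265). I'll go down and grip it.

carry_out(
  commands=[
    [[-0.002, 0.0015, 0.03], 0, 0.75],
    [[0, 0, 0.03], 0, 0.75],
    [[0, 0, 0.025], 0, 0.75],
    [[0, 0, 0.01], 0, 0.75],
    [[0, 0, 0], 0, 0.75],
    [[0, 0, 0], 0, 0],
    [[0, 0, 0], 0, 0],
    [[0, 0, 0], 0, 0],
    [[0, 0, 0], 0, 0],
    [[0, 0, 0], 0, 0],
    [[0, 0, 0], 0, 0],
  ],
  newtons=60,
)

```text
time: 10.85
tool_pos: [0.4666, 0.3724, 0.0937]
tool_rot: [3.141, 0.0, 2.987]
contact_force: [-0.2, 0.7, -0.1]
opening: 0.0198
grip_force: 59.7
```

carry_out(
  commands=[
    [[0, 0, -0.02], 0, 0],
    [[0, 0, -0.04], 0, 0],
    [[0, 0, -0.04], 0, 0],
    [[0, 0, -0.04], 0, 0],
    [[0, 0, 0], 0, 0],
    [[0, 0, 0], 0, 0],
  ],
)

```text
time: 11.6
tool_pos: [0.4659, 0.372, 0.2324]
tool_rot: [-3.14, -0.002, 2.987]
contact_force: [-0.3, 0.1, -1.3]
opening: 0.0197
grip_force: 59.7
```

```bash
python3 - <<'E'
from h import *
np.set_printoptions(precision=4,suppress=True)
P=robot.read_camera("side");o=robot.observe();print(o["tool_pos"],o["opening"],o["contact_force"],o["torque"])
x,y,z=o["tool_pos"];a=-.155
for n,q in dict(grip=(-.068,0,.096),lip=(.05,0,0),org=(0,0,0)).items():
    u=q[0]+.068;print(n,"predicted if level",np.array(proj(P,[x+u*np.cos(a),y+u*np.sin(a),z-.094+q[2]])))
for n in ("scoop","scoop_grip","scoop_lip"):
    for r in robot.tip_of(P,n)[:2]: print(n,round(r["p"],2),np.array(r["at"]))
T=robot.read_camera("top");c,s=np.cos(-.109),np.sin(-.109)
for r in robot.tip_of(T,"ball_1")[:10]:
    p=ray(T,r["at"],.02)[:2]-[.5625,.1188];print(round(r["p"],2),c*p[0]+s*p[1],-s*p[0]+c*p[1])
a=cv2.resize(P["pixels"][90:240,220:400],None,fx=2.2,fy=2.2);b=cv2.resize(T["pixels"][130:290,150:370],None,fx=1.8,fy=1.8)
h=min(len(a),len(b));cv2.imwrite("pics/s3.png",np.hstack([a[:h],b[:h]])[:,:,::-1])
E
```

```text
[0.4658 0.3719 0.2319] 0.019843222328502236 [ 0.1335  0.8006 -1.9695] [ 0.0831 -0.0512  0.0109]
grip predicted if level [277.9615 114.7688]
lip predicted if level [315.2247 142.8591]
org predicted if level [300.2439 142.4909]
scoop 0.58 [300.7 140. ]
scoop_grip 0.6 [277.1 116. ]
scoop_grip 0.35 [299.  276.6]
scoop_lip 0.56 [313.3 141.2]
0.67 0.0943614178741267 -0.04444462459008029
0.66 0.08700545057925523 0.059155409734186815
0.66 0.19625213300233094 -0.2380553415800153
0.64 0.146456770517499 -0.2778744755953496
0.58 0.018094378122890366 0.05619315705606503
0.57 0.04484298903559276 -0.05460419674483854
0.48 0.19535067441276968 -0.16017222385299007
```

View pics/s3.png

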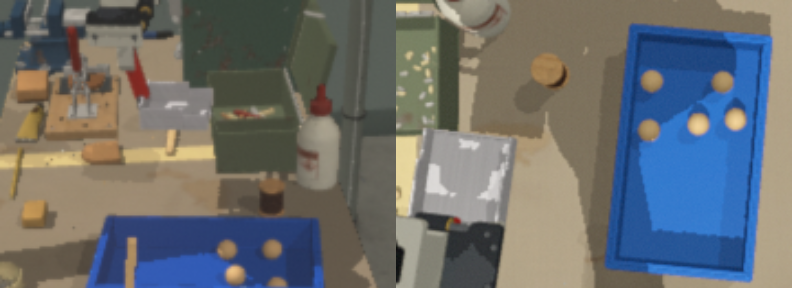

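The scoop hangs level and the balls haven't moved. Next I'll take it over the near half of the tote.

carry_out(
  commands=[
    [[0, 0, 0], -0.046, 0],
    [[0.0004, -0.025, 0], 0, 0],
    [[0.0004, -0.045, 0], 0, 0],
    [[0.0004, -0.045, 0], 0, 0],
    [[0.0004, -0.045, 0], 0, 0],
    [[0.0004, -0.037, 0], 0, 0],
    [[0.0004, -0.02, 0], 0, 0],
    [[0, 0, 0.03], 0, 0],
    [[0, 0, 0.03], 0, 0],
    [[0, 0, 0.03], 0, 0],
    [[0, 0, 0.02], 0, 0],
    [[0, 0, 0.01], 0, 0],
    [[0, 0, 0], 0, 0],
  ],
)

```text
time: 13.52
tool_pos: [0.4404, 0.1569, 0.1134]
tool_rot: [-3.141, -0.001, 3.033]
contact_force: [0.2, 0.1, -1.7]
opening: 0.0197
grip_force: 59.7
```

```bash
cat > look.py <<'E'
from h import *
import sys
np.set_printoptions(precision=4,suppress=True)
o=robot.observe();T=robot.read_camera("top");c,s=np.cos(-.109),np.sin(-.109)
def it(p): p=np.array(p[:2])-[.5625,.1188];return np.array([c*p[0]+s*p[1],-s*p[0]+c*p[1]])
print(o["time"],o["tool_pos"],o["tool_rot"],"F",o["contact_force"],"M",o["torque"],"grip in tote",it(o["tool_pos"]))
for r in robot.tip_of(T,"ball_1")[:10]:
    p=it(ray(T,r["at"],.02)); 
    if abs(p[1])<.1: print("ball",round(r["p"],2),p)
for r in robot.tip_of(T,"scoop_lip")[:1]: print("lip",it(ray(T,r["at"],.006)))
a=cv2.resize(T["pixels"][130:300,250:480],None,fx=2.6,fy=2.6,interpolation=cv2.INTER_CUBIC);cv2.imwrite(sys.argv[1],a[:,:,::-1])
E
python3 look.py pics/t4.png
```

```text
13.525 [0.4404 0.1569 0.1134] [-3.1412 -0.001   3.0328] F [ 0.2468  0.0721 -1.6544] M [ 0.1193 -0.0926  0.0188] grip in tote [-0.1255  0.0246]
ball 0.68 [0.0418 0.007 ]
ball 0.66 [0.0798 0.0522]
ball 0.54 [0.0203 0.055 ]
ball 0.51 [ 0.043  -0.0547]
lip [-0.0027  0.0241]
```

View pics/t4.png

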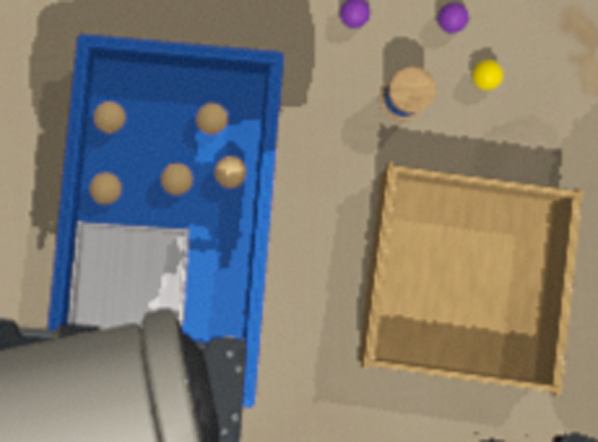

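The pan sits over the tote floor beside the left wall, with three balls ahead of its lip at (109,117), (105,188) and (177,179). I'll lower it to the floor.

carry_out(
  commands=[
    [[0, 0, 0.007], 0, 0],
    [[0, 0, 0.005], 0, 0],
    [[0, 0, 0.002], 0, 0],
    [[0, 0, 0], 0, 0],
    [[0, 0, 0], 0, 0],
  ],
)

```text
time: 14.3
tool_pos: [0.4406, 0.1569, 0.0997]
tool_rot: [-3.142, 0.0, 3.033]
contact_force: [-0.1, 0.2, 0.1]
opening: 0.0196
grip_force: 59.7
```

carry_out(
  commands=[
    [[-0.008, 0, 0], 0, 0],
    [[-0.008, 0, 0], 0, 0],
    [[-0.008, 0, 0], 0, 0],
    [[-0.008, 0, 0], 0, 0],
    [[-0.008, 0, 0], 0, 0],
    [[-0.008, 0, 0], 0, 0],
    [[-0.008, 0, 0], 0, 0],
    [[-0.008, 0, 0], 0, 0],
    [[-0.008, 0, 0], 0, 0],
    [[-0.008, 0, 0], 0, 0],
    [[-0.008, 0, 0], 0, 0],
    [[-0.008, 0, 0], 0, 0],
  ],
)

```text
time: 15.8
tool_pos: [0.5365, 0.1464, 0.0997]
tool_rot: [-3.142, 0.0, 3.033]
contact_force: [-1.6, 0.5, 4.0]
opening: 0.0195
grip_force: 59.7
```

```bash
python3 look.py pics/t5.png
```

```text
15.8 [0.5365 0.1464 0.0997] [-3.1415  0.0001  3.0328] F [-1.6177  0.5388  3.9642] M [0.2484 0.0656 0.0366] grip in tote [-0.0288  0.0247]
ball 0.61 [ 0.0393 -0.047 ]
ball 0.56 [0.1003 0.049 ]
ball 0.45 [ 0.0966 -0.0034]
ball 0.43 [0.1227 0.0575]
lip [0.0906 0.0221]
```

carry_out(
  commands=[
    [[-0.007, 0, 0], 0, 0],
    [[-0.007, 0, 0], 0, 0],
    [[-0.007, 0, 0], 0, 0],
    [[-0.007, 0, 0], 0, 0],
    [[-0.007, 0, 0], 0, 0],
    [[-0.007, 0, 0], 0, 0],
    [[-0.004, 0, 0], 0, 0],
    [[-0.003, 0, 0], 0, 0],
    [[0, 0, 0], 0, 0],
  ],
)

```text
time: 17.08
tool_pos: [0.5852, 0.1412, 0.0997]
tool_rot: [3.142, 0.001, 3.033]
contact_force: [-0.2, -0.1, 3.2]
opening: 0.0196
grip_force: 59.7
```

```bash
python3 look.py pics/t6.png
```

```text
17.075 [0.5852 0.1412 0.0997] [3.1415 0.001  3.0327] F [-0.227  -0.1321  3.1654] M [ 0.297  -0.1192 -0.0205] grip in tote [0.0201 0.0247]
```

View pics/t6.png

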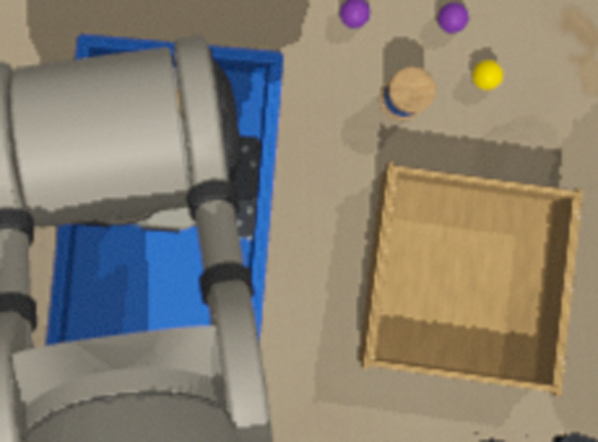

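The arm hides the pan from above, so I'll try the side camera.

```bash
cat > side.py <<'E'
from h import *
import sys
np.set_printoptions(precision=4,suppress=True)
P=robot.read_camera("side")
c,s=np.cos(-.109),np.sin(-.109)
def it(p): p=np.array(p[:2])-[.5625,.1188];return np.array([c*p[0]+s*p[1],-s*p[0]+c*p[1]])
for r in robot.find_in(P,"ball_1"): print(round(r["p"],2),np.array(r["at"]),it(ray(P,r["at"],.02)))
u,v,w,h=map(int,sys.argv[2:6])
cv2.imwrite(sys.argv[1],cv2.resize(P["pixels"][v:v+h,u:u+w],None,fx=4,fy=4,interpolation=cv2.INTER_CUBIC)[:,:,::-1])
E
python3 side.py pics/s7.png 250 120 170 130
```

```text
0.63 [387.  252.7] [ 0.2005 -0.1754]
0.59 [338.6 204.7] [0.0728 0.0464]
0.56 [389.9 271.6] [ 0.2008 -0.2468]
0.4 [373.1 281.6] [ 0.1566 -0.2825]
```

View pics/s7.png

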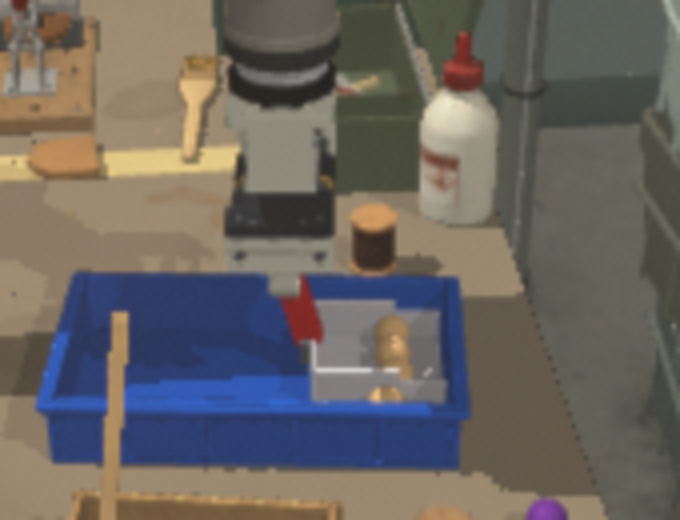

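The side view shows at least two balls lined up in the pan around (392,345), and one outside it at (385,395). The lip is a few mm short of the far wall. I'll push home, then lift and check.

carry_out(
  commands=[
    [[-0.002, 0, 0], 0, 0],
    [[-0.001, 0, 0], 0, 0],
    [[0, 0, 0], 0, 0],
    [[0.0005, 0, -0.005], 0, 0],
    [[0.0005, 0, -0.01], 0, 0],
    [[0.0005, 0, -0.015], 0, 0],
    [[0.0005, 0, -0.02], 0, 0],
    [[0, 0, -0.025], 0, 0],
    [[0, 0, -0.02], 0, 0],
    [[0, 0, -0.005], 0, 0],
    [[0, 0, 0], 0, 0],
  ],
)

```text
time: 18.7
tool_pos: [0.5856, 0.141, 0.1999]
tool_rot: [-3.142, 0.0, 3.033]
contact_force: [-0.1, 0.1, -2.5]
opening: 0.0199
grip_force: 59.7
```

```bash
python3 side.py pics/s8.png 280 120 130 130; python3 -c "
from h import *
o=robot.observe();print(o['contact_force'],o['torque'],o['tool_pos'])"
```

```text
0.5 [389.2 250.4] [ 0.2072 -0.166 ]
0.47 [346.9 172.7] [0.1018 0.2437]
0.43 [391.7 270.7] [ 0.2057 -0.2435]
[ 0.91145019  0.29614849 -2.98606795] [ 0.10045978 -0.093863   -0.02820658] [0.5852267  0.14097759 0.19884569]
```

View pics/s8.png

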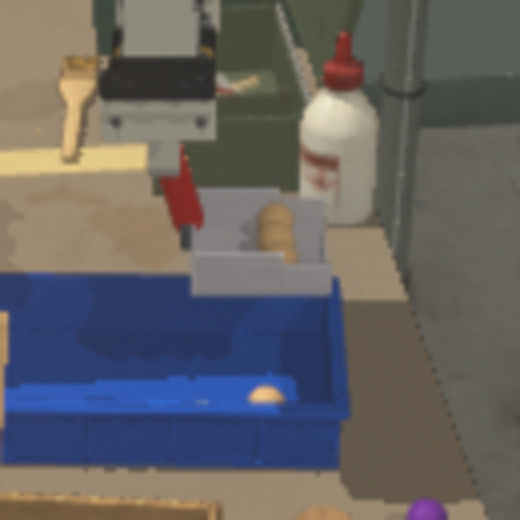

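The level scoop holds a column of balls around (275,230), and ball D or E is still in the tote at (266,395). I'll carry it above the carton, where the top camera can see into the pan.

carry_out(
  commands=[
    [[0, 0, -0.01], 0.02, 0],
    [[0.003, -0.01, -0.01], 0.02, 0],
    [[0.0065, -0.02, 0], 0, 0],
    [[0.01, -0.03, 0], 0, 0],
    [[0.01, -0.03, 0], 0, 0],
    [[0.01, -0.03, 0], 0, 0],
    [[0.01, -0.03, 0], 0, 0],
    [[0.01, -0.03, 0], 0, 0],
    [[0.01, -0.03, 0], 0, 0],
    [[0.01, -0.03, 0], 0, 0],
    [[0.008, -0.025, 0], 0, 0],
    [[0.005, -0.015, 0], 0, 0],
    [[0.003, -0.01, 0], 0, 0],
    [[0, 0, 0], 0, 0],
  ],
)

```text
time: 20.55
tool_pos: [0.4484, -0.1319, 0.2199]
tool_rot: [-3.142, 0.0, 2.992]
contact_force: [1.1, 0.4, -1.9]
opening: 0.0201
grip_force: 59.7
```

```bash
python3 look.py pics/t9.png; python3 - <<'E'
from h import *
T=robot.read_camera("top")
for n in("ball_1","scoop_lip","carton"):
  for r in robot.find_in(T,n)[:9]: print(n,round(r["p"],2),np.round(r["at"]))
E
```

```text
20.55 [ 0.4484 -0.1319  0.2199] [-3.1416  0.0003  2.9918] F [ 1.144   0.4106 -1.8916] M [ 0.1247 -0.0744  0.0572] grip in tote [-0.0862 -0.2617]
ball 0.66 [ 0.0984 -0.0393]
ball 0.52 [ 0.0386 -0.0551]
lip [ 0.0461 -0.303 ]
ball_1 0.66 [430. 226.]
ball_1 0.65 [457. 222.]
ball_1 0.57 [334. 174.]
ball_1 0.53 [386. 138.]
ball_1 0.47 [445. 226.]
ball_1 0.41 [438. 158.]
scoop_lip 0.87 [443. 232.]
carton 0.88 [406. 224.]
```

View pics/t9.png

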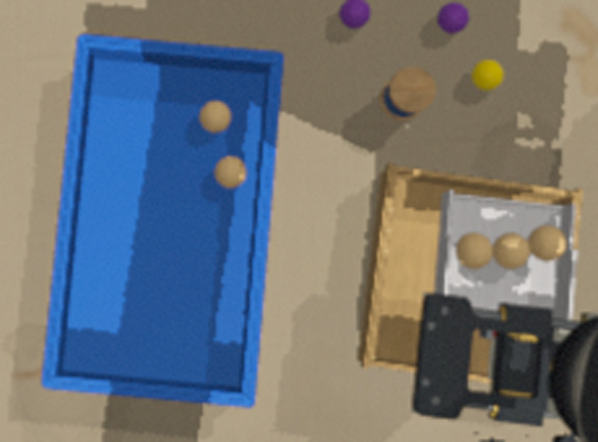

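The pan holds three balls at (475,250), (511,250) and (547,242), and two are left in the tote. I'll lower it inside the carton and bring the lip up to the far wall.

carry_out(
  commands=[
    [[0, 0, 0.015], 0, 0],
    [[0, 0, 0.025], 0, 0],
    [[0, 0, 0.025], 0, 0],
    [[0, 0, 0.025], 0, 0],
    [[0, 0, 0.016], 0, 0],
    [[0, 0, 0.008], 0, 0],
    [[-0.006, 0, 0], 0, 0],
    [[-0.006, 0, 0], 0, 0],
    [[-0.004, 0, 0], 0, 0],
    [[-0.002, 0, 0], 0, 0],
    [[0, 0, 0], 0, 0],
  ],
)

```text
time: 22.28
tool_pos: [0.4659, -0.1342, 0.1057]
tool_rot: [-3.142, -0.001, 2.993]
contact_force: [-2.7, 0.1, -0.7]
opening: 0.0199
grip_force: 59.7
```

carry_out(
  commands=[
    [[-0.001, 0, 0], 0, 0],
    [[-0.0045, 0, -0.0045], 0, 0],
    [[-0.0045, 0, -0.0045], 0, 0],
    [[-0.005, 0, -0.0045], 0, 0],
    [[-0.005, 0, -0.0045], 0, 0],
    [[-0.005, 0, -0.004], 0, 0],
    [[-0.0055, 0, -0.004], 0, 0],
    [[0, 0, 0], 0, 0],
  ],
  newtons=15,
)

```text
time: 23.28
tool_pos: [0.4975, -0.1392, 0.1321]
tool_rot: [-3.141, 0.002, 2.993]
contact_force: [-0.7, -0.4, -2.1]
opening: 0.0199
grip_force: 15.0
```

```bash
cat > tilt.py <<'E'
from h import *
np.set_printoptions(precision=4,suppress=True)
o=robot.observe();print(o["tool_pos"],o["contact_force"],o["torque"])
a=o["tool_rot"][2]-np.pi;g=np.array(o["tool_pos"]);f=np.array([np.cos(a),np.sin(a),0])
for c in("side","top"):
    P=robot.read_camera(c)
    for n,q in dict(scoop_lip=(.118,-.096),scoop=(.068,-.096),scoop_pan=(.068,-.082)).items():
        r=robot.tip_of(P,n)
        if not r: continue
        at=np.array(r[0]["at"])
        e={}
        for t in range(0,75,3):
            k=np.radians(t);X=g+f*(q[0]*np.cos(k)+q[1]*np.sin(k))+np.array([0,0,q[1]*np.cos(k)-q[0]*np.sin(k)])
            e[t]=np.hypot(*(np.array(proj(P,X))-at))
        b=min(e,key=e.get);print(c,n,round(r[0]["p"],2),"tilt deg",b,"err px",round(e[b],1))
    for r in robot.find_in(P,"ball_1")[:8]: print(c,"ball",round(r["p"],2),np.round(r["at"]),ray(P,r["at"],.019)[:2])
E
python3 tilt.py
```

```text
[ 0.4975 -0.1392  0.1321] [-0.6703 -0.4053 -2.1163] [ 0.0862  0.0524 -0.0235]
side scoop_lip 0.65 tilt deg 18 err px 3.1
side scoop 0.76 tilt deg 18 err px 0.7
side scoop_pan 0.74 tilt deg 24 err px 0.9
side ball 0.67 [373. 283.] [ 0.6858 -0.183 ]
side ball 0.65 [390. 272.] [ 0.7369 -0.1486]
side ball 0.64 [388. 251.] [ 0.747  -0.0698]
side ball 0.62 [324. 280.] [ 0.5691 -0.1612]
side ball 0.62 [322. 273.] [ 0.5668 -0.1372]
side ball 0.43 [325. 268.] [ 0.5743 -0.1215]
top scoop_lip 0.55 tilt deg 21 err px 0.2
top scoop 0.72 tilt deg 18 err px 1.3
top scoop_pan 0.57 tilt deg 24 err px 1.5
top ball 0.68 [333. 173.] [0.6579 0.0711]
top ball 0.67 [422. 140.] [ 0.7291 -0.1398]
top ball 0.65 [387. 136.] [ 0.7422 -0.0587]
top ball 0.64 [339. 199.] [0.597  0.0579]
top ball 0.54 [430. 207.] [ 0.5714 -0.1503]
top ball 0.52 [419. 208.] [ 0.5698 -0.124 ]
top ball 0.49 [437. 159.] [ 0.6826 -0.1716]
```

carry_out(
  commands=[
    [[-0.006, 0, -0.0035], 0, 0],
    [[-0.006, 0, -0.0033], 0, 0],
    [[-0.006, 0, -0.003], 0, 0],
    [[-0.006, 0, -0.003], 0, 0],
    [[-0.006, 0, -0.0025], 0, 0],
    [[-0.006, 0, -0.0025], 0, 0],
    [[-0.0063, 0, -0.002], 0, 0],
    [[-0.0063, 0, -0.002], 0, 0],
    [[-0.0065, 0, -0.0015], 0, 0],
    [[-0.0065, 0, -0.0015], 0, 0],
    [[0, 0, 0], 0, 0],
    [[0, 0, 0], 0, 0],
  ],
)

```text
time: 25.28
tool_pos: [0.5576, -0.148, 0.1565]
tool_rot: [-3.141, 0.001, 2.993]
contact_force: [0.1, 0.5, -1.0]
opening: 0.02
grip_force: 15.0
```

```bash
python3 tilt.py
```

```text
[ 0.5576 -0.148   0.1565] [ 0.0779  0.5354 -0.9907] [ 0.152  -0.1305 -0.0348]
side scoop_lip 0.95 tilt deg 48 err px 4.3
side scoop 0.79 tilt deg 48 err px 0.7
side scoop_pan 0.64 tilt deg 51 err px 1.3
side ball 0.64 [387. 252.] [ 0.744  -0.0727]
side ball 0.57 [322. 271.] [ 0.5672 -0.1318]
side ball 0.54 [325. 266.] [ 0.5759 -0.1109]
side ball 0.43 [391. 273.] [ 0.7366 -0.1532]
top scoop_lip 0.57 tilt deg 45 err px 2.6
top scoop 0.77 tilt deg 48 err px 0.7
top scoop_pan 0.77 tilt deg 48 err px 0.4
top ball 0.73 [311. 216.] [0.5585 0.1238]
top ball 0.64 [440. 160.] [ 0.6812 -0.1771]
top ball 0.62 [334. 173.] [0.6581 0.0697]
top ball 0.5 [339. 199.] [0.5954 0.0595]
top ball 0.4 [388. 137.] [ 0.7394 -0.0588]
```

carry_out(
  commands=[
    [[0, 0, 0], 0, 0],
    [[0, 0, 0], 0, 0],
    [[0.004, 0, -0.003], 0, 0],
    [[0.006, 0, -0.003], 0, 0],
    [[0.008, 0, -0.003], 0, 0],
    [[0.008, 0, -0.003], 0, 0],
    [[0.008, 0, -0.003], 0, 0],
    [[0.006, 0, -0.003], 0, 0],
    [[0, 0, -0.004], 0, 0],
    [[0, 0, -0.01], 0, 0],
    [[0, 0, -0.015], 0, 0],
    [[0, 0, -0.02], 0, 0],
    [[0, 0, -0.03], 0, 0],
    [[0, 0, -0.02], 0, 0],
    [[0, 0, 0], 0, 0],
    [[0, 0, 0], 0, 0],
  ],
  newtons=60,
)

```text
time: 27.78
tool_pos: [0.5175, -0.1419, 0.273]
tool_rot: [3.141, -0.001, 2.993]
contact_force: [0.1, -0.5, -1.5]
opening: 0.0198
grip_force: 60.0
```

```bash
python3 tilt.py
```

```text
[ 0.5175 -0.1419  0.273 ] [ 0.0779 -0.4772 -1.523 ] [ 0.0659 -0.2252 -0.0203]
side scoop 0.93 tilt deg 48 err px 3.7
side scoop_pan 0.82 tilt deg 51 err px 1.2
side ball 0.66 [387. 249.] [ 0.7467 -0.0612]
side ball 0.45 [324. 268.] [ 0.5733 -0.1214]
top scoop_lip 0.88 tilt deg 48 err px 3.2
top scoop 0.86 tilt deg 48 err px 2.2
top scoop_pan 0.74 tilt deg 51 err px 1.1
top ball 0.62 [426. 138.] [ 0.7348 -0.148 ]
top ball 0.5 [336. 198.] [0.5995 0.0645]
top ball 0.49 [386. 137.] [ 0.739 -0.056]
```

carry_out(
  commands=[
    [[0.001, 0.02, 0], 0, 0],
    [[0.0016, 0.04, 0], 0, 0],
    [[0.0017, 0.047, 0], 0, 0],
    [[0.0017, 0.047, 0], 0, 0],
    [[0.0017, 0.047, 0], 0, 0],
    [[0.0017, 0.047, 0], 0, 0],
    [[0.0017, 0.047, 0], 0, 0],
    [[0.0017, 0.047, 0], 0, 0],
    [[0.0017, 0.047, 0], 0, 0],
    [[0.0017, 0.047, 0], 0, 0],
    [[0.0016, 0.04, 0], 0, 0],
    [[0.001, 0.025, 0], 0, 0],
    [[0, 0, 0], 0, 0],
    [[0, 0, 0], 0, 0],
  ],
)

```text
time: 30.02
tool_pos: [0.5729, 0.3561, 0.2733]
tool_rot: [-3.141, -0.0, 2.993]
contact_force: [0.4, 0.0, -1.0]
opening: 0.0199
grip_force: 60.0
```

```bash
python3 tilt.py
```

```text
[0.5729 0.3561 0.2733] [ 0.3899  0.0009 -0.9557] [ 0.0377 -0.1537 -0.0111]
side scoop 0.78 tilt deg 45 err px 1.0
side scoop_pan 0.84 tilt deg 45 err px 2.3
side ball 0.58 [323. 276.] [ 0.5677 -0.1479]
side ball 0.57 [374. 282.] [ 0.6906 -0.1807]
side ball 0.57 [392. 273.] [ 0.7393 -0.1513]
side ball 0.55 [388. 250.] [ 0.7465 -0.066 ]
side ball 0.42 [324. 288.] [ 0.5675 -0.1903]
top scoop 0.62 tilt deg 45 err px 4.1
top scoop_pan 0.87 tilt deg 48 err px 2.2
top ball 0.61 [425. 136.] [ 0.7379 -0.1465]
top ball 0.6 [418. 207.] [ 0.5728 -0.1228]
top ball 0.59 [440. 210.] [ 0.5655 -0.1731]
top ball 0.54 [338. 196.] [0.6022 0.06  ]
top ball 0.48 [331. 175.] [0.6536 0.0758]
```

carry_out(
  commands=[
    [[0, 0, 0.04], 0, 0],
    [[0, 0, 0.04], 0, 0],
    [[0, 0, 0.03], 0, 0],
    [[0, 0, 0.01], 0, 0],
    [[0, 0, 0.002], 0, 0],
    [[0, 0, 0], 0, 0],
  ],
)

```text
time: 31.28
tool_pos: [0.5741, 0.3565, 0.153]
tool_rot: [3.14, 0.002, 2.993]
contact_force: [-0.3, 0.5, -2.2]
opening: 0.0195
grip_force: 60.0
```

carry_out(
  commands=[
    [[0, 0, 0], 0, 0],
    [[0.005, 0, 0.0015], 0, 0],
    [[0.0106, 0, 0.0015], 0, 0],
    [[0.0104, 0, 0.0018], 0, 0],
    [[0.0103, 0, 0.0026], 0, 0],
    [[0.0101, 0, 0.0033], 0, 0],
    [[0.0098, 0, 0.0039], 0, 0],
    [[0, 0, 0], 0, 0],
  ],
  newtons=8,
)

```text
time: 32.28
tool_pos: [0.5165, 0.3649, 0.1379]
tool_rot: [3.141, -0.0, 2.994]
contact_force: [-2.5, -0.6, 4.2]
opening: 0.0197
grip_force: 8.0
```

```bash
python3 tilt.py | grep -v ball
```

```text
[0.5165 0.3649 0.1379] [-2.4795 -0.5624  4.1743] [-0.078   0.3554 -0.008 ]
side scoop_lip 0.56 tilt deg 36 err px 0.8
side scoop 0.77 tilt deg 39 err px 1.5
side scoop_pan 0.57 tilt deg 42 err px 2.7
top scoop_lip 0.64 tilt deg 6 err px 190.3
```

carry_out(
  commands=[
    [[0.0096, 0, 0.0047], 0, 0],
    [[0.0091, 0, 0.0053], 0, 0],
    [[0.0088, 0, 0.0059], 0, 0],
    [[0.0084, 0, 0.0066], 0, 0],
    [[0, 0, 0], 0, 0],
  ],
)

```text
time: 33.4
tool_pos: [0.4811, 0.3702, 0.1144]
tool_rot: [-3.141, -0.001, 2.994]
contact_force: [-0.8, -1.1, -0.8]
opening: 0.02
grip_force: 8.0
```

```bash
python3 tilt.py | grep -v ball
```

```text
[0.4811 0.3702 0.1144] [-0.8289 -1.0785 -0.7678] [ 0.1246 -0.0879 -0.0115]
side scoop 0.62 tilt deg 24 err px 2.0
side scoop_pan 0.92 tilt deg 21 err px 6.2
top scoop_lip 0.97 tilt deg 21 err px 2.1
top scoop 0.62 tilt deg 21 err px 0.7
top scoop_pan 0.61 tilt deg 21 err px 1.2
```

carry_out(
  commands=[
    [[0.006, 0, 0.005], 0, 0],
    [[0.006, 0, 0.005], 0, 0],
    [[0.005, 0, 0.005], 0, 0],
    [[0.003, 0, 0.004], 0, 0],
    [[0, 0, 0], 0, 0],
  ],
)

```text
time: 34.52
tool_pos: [0.4621, 0.3727, 0.0948]
tool_rot: [-3.141, -0.001, 2.993]
contact_force: [0.6, 0.5, -0.9]
opening: 0.0197
grip_force: 8.0
```

```bash
python3 tilt.py | grep -v ball
```

```text
[0.4621 0.3727 0.0948] [ 0.6     0.4812 -0.9297] [ 0.0859 -0.1132 -0.0574]
side scoop_lip 0.87 tilt deg 6 err px 6.4
side scoop 0.89 tilt deg 3 err px 4.4
side scoop_pan 0.65 tilt deg 6 err px 1.2
top scoop_lip 0.71 tilt deg 12 err px 226.2
top scoop 0.61 tilt deg 9 err px 5.8
top scoop_pan 0.91 tilt deg 12 err px 2.2
```

carry_out(
  commands=[
    [[0.002, 0, 0.003], 0, 0],
    [[0.002, 0, 0.003], 0, 0],
    [[0, 0, 0], 0, 0],
  ],
)

```text
time: 35.4
tool_pos: [0.4583, 0.3734, 0.0891]
tool_rot: [-3.141, -0.0, 2.993]
contact_force: [0.1, -0.0, -0.9]
opening: 0.0197
grip_force: 8.0
```

carry_out(
  commands=[
    [[0.002, 0, 0.003], 0, 0],
    [[0.002, 0, 0.003], 0, 0],
    [[0, 0, 0], 0, 0],
  ],
)

```text
time: 35.78
tool_pos: [0.4553, 0.3741, 0.0844]
tool_rot: [3.141, 0.002, 2.993]
contact_force: [-0.3, -1.2, 6.3]
opening: 0.0198
grip_force: 8.0
```

```bash
python3 tilt.py | grep -v ball
```

```text
[0.4553 0.3741 0.0844] [-0.3462 -1.2191  6.2617] [-0.2026  0.0719  0.0088]
side scoop_lip 0.73 tilt deg 0 err px 6.5
side scoop 0.96 tilt deg 0 err px 4.1
side scoop_pan 0.71 tilt deg 3 err px 3.8
top scoop_lip 0.7 tilt deg 9 err px 4.8
top scoop 0.97 tilt deg 6 err px 4.9
```

carry_out(
  commands=[
    [[0, 0, 0], 0, 0.3],
    [[0, 0, 0], 0, 0.7],
    [[0, 0, 0], 0, 0.7],
    [[0, 0, 0], 0, 0.7],
    [[0, 0, 0], 0, 0.7],
    [[0, 0, -0.03], 0, 0.7],
    [[0, 0, -0.05], 0, 0.7],
    [[0, 0, -0.06], 0, 0.7],
    [[0.05, 0, -0.03], 0, 0.7],
    [[0.05, 0, 0], 0, 0.7],
    [[0, 0, 0], 0, 0.7],
    [[0, 0, 0], 0, 0.7],
  ],
)

```text
time: 37.78
tool_pos: [0.3561, 0.3889, 0.2535]
tool_rot: [3.141, 0.001, 2.993]
contact_force: [-0.3, -0.3, -0.1]
opening: 0.0644
grip_force: 0.0
```

```bash
python3 - <<'E'
from fit import *
np.set_printoptions(precision=4,suppress=True)
for c in("top","side"):
    P=robot.read_camera(c)
    for n,z in dict(scoop=0,scoop_lip=0,scoop_grip=.096,wax_block=0,thread_spool_1=0).items():
        for r in robot.tip_of(P,n)[:2]: print(c,n,round(r["p"],2),np.round(r["at"]),ray(P,r["at"],z)[:2])
    for r in robot.find_in(P,"ball_1"): print(c,"ball",round(r["p"],2),np.round(r["at"]),ray(P,r["at"],.02)[:2])
    if c=="top":
        H,S,V=hsv(P); m=(H>105)&(H<125)&(S>150)
        # circles in carton
        g=cv2.resize(cv2.cvtColor(P["pixels"],cv2.COLOR_RGB2GRAY)[185:290,380:480],None,fx=4,fy=4,interpolation=cv2.INTER_CUBIC)
        k=cv2.HoughCircles(g,cv2.HOUGH_GRADIENT,1,30,param1=80,param2=18,minRadius=20,maxRadius=30)
        print("hough",None if k is None else k[0][:6]/[4,4,4]+[380,185,0])
E
```

```text
top scoop 0.71 [208. 237.] [0.5182 0.3659]
top wax_block 0.92 [232. 324.] [0.3184 0.3115]
top thread_spool_1 0.68 [402. 172.] [ 0.657  -0.0931]
top thread_spool_1 0.55 [240. 171.] [0.6709 0.2894]
top ball 0.64 [429. 208.] [ 0.5696 -0.1472]
top ball 0.62 [424. 137.] [ 0.7361 -0.1431]
top ball 0.6 [334. 175.] [0.6518 0.068 ]
top ball 0.53 [437. 159.] [ 0.6836 -0.1713]
top ball 0.46 [444. 208.] [ 0.5694 -0.1804]
top ball 0.43 [415. 207.] [ 0.5734 -0.1155]
hough [[431.875 208.375   5.25 ]
 [444.125 210.625   5.45 ]
 [419.375 207.875   5.675]]
side scoop 0.83 [297. 177.] [0.5151 0.3705]
side scoop 0.25 [239. 190.] [0.3191 0.3058]
side scoop_lip 0.76 [311. 176.] [0.5657 0.3726]
side scoop_lip 0.52 [318. 222.] [0.5712 0.1032]
side scoop_grip 0.82 [273. 155.] [0.4401 0.3636]
side wax_block 0.44 [237. 184.] [0.3096 0.3442]
side thread_spool_1 0.77 [356. 267.] [ 0.6585 -0.103 ]
side thread_spool_1 0.67 [345. 185.] [0.677  0.3021]
side ball 0.65 [327. 285.] [ 0.5742 -0.182 ]
side ball 0.6 [326. 266.] [ 0.5784 -0.1126]
side ball 0.57 [387. 250.] [ 0.7451 -0.0683]
side ball 0.48 [394. 274.] [ 0.7425 -0.1579]
side ball 0.39 [322. 275.] [ 0.5665 -0.1467]
side ball 0.32 [292. 174.] [0.4977 0.3574]
```

```bash
python3 -c "
from cell import robot
print(robot.hand_in())"
```

```text
the job is handed in; nothing more can be done
None
```

I handed the job in at about 38 s and no verdict came back. By the last camera readings, the wax is on the bench, three balls are in the brown box, the other two were last seen in the tote (one missed by the final look), and the empty scoop lies flat beside the tote.

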